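# Turn the drained beaker over onto the balance

## Task

The short wide steel beaker has drained mouth-down on the rubber mat; turn it mouth-up and stand it on the balance's round pan, with its whole foot on the pan, then let go. The pan is a delicate sprung load cell: set the beaker down softly, do not drop it or press on the pan. Leave the tall narrow beaker, the tip box and the bottle where they stand.

Things in the scene. Friction and masses are not known exactly. Their poses are not given: they have to be found in the camera images.
- beaker: Short wide steel beaker, a plain cylinder: outer diameter 60 mm, height 80 mm, wall 3 mm, closed end 4 mm thick, 0.13 to 0.25 kg. Origin at the centre of its open mouth, in the plane of the rim; its z axis runs from the mouth out through the closed end: up as it starts, mouth-down; down when it is mouth-up. Laid on its side on the bench and released at rest it does not roll away.
- tall_beaker: Bystander: narrow tall steel beaker, outer diameter 42 mm, height 110 mm, also mouth-down on the mat, origin at the centre of its mouth, z up. The two beakers stand 130 to 170 mm apart, either one nearer the robot.
- mat: Fixed black rubber drain mat with the two beakers on it, 270 mm (its x) by 170 mm (its y), 4 mm thick; origin at the centre of its underside, on the bench. It lies on one side of the bench, the balance on the other; the bench between them is bare (straight ahead of the robot, y within 100 mm of 0 and x from 0.35 to 0.65 m).
- balance: Fixed white top-pan balance, housing 220 mm (its x) by 200 mm (its y), top of the housing at z = 50 mm; origin at the centre of its underside, on the bench; its display is at its -x end.
- pan_top (a point): Centre of the upper face of the balance's round steel pan, diameter 120 mm, 4 mm thick, 64 mm above the bench when empty.
- pan (a joint): How far the pan is pressed down, m: 0 empty, sprung at 1500 N/m after a preload of about 1 N, bottoms at 0.009. Over 0.0065 (about 10 N) it is overloaded.
- tip_box: Bystander: loose grey box of pipette tips, 120 x 85 mm, 57 mm tall, origin at the centre of its underside.
- bottle: Bystander: loose white bottle, diameter 54 mm, 110 mm tall, origin at the centre of its underside.
Things that resemble listed ones, but are neither listed nor needed, are in the scene too. What is shaped like the beaker but red is not meant.

How it is judged (in metres and radians):
At the end, for the whole second after the job is handed in: The short wide beaker stands mouth-up (within 0.1 rad) at rest on the balance's pan with its whole foot on it (beaker axis within 30 mm of the pan's centre), released (angle between beaker's own z axis and vertical above 3.04 rad and horizontal distance between beaker and pan_top below 0.03 m and z of beaker in the frame of pan_top between 0.075 and 0.085 m and contact force between beaker and balance above 0.5 N and linear speed of beaker below 0.02 m/s and angular speed of beaker below 0.2 rad/s); the robot touches nothing.
It fails at once if The pan is overloaded: pressed down more than 6.5 mm (about 10 N) by pushing or dropping (value of joint pan above 0.0065 m).
It fails at once if The tall beaker is shifted by more than 30 mm or tipped over (distance of tall_beaker from where it was at the start of the episode above 0.03 m or angle between tall_beaker's own z axis and vertical above 0.5 rad).
It fails at once if The tip box is shifted by more than 30 mm or tipped over (distance of tip_box from where it was at the start of the episode above 0.03 m or angle between tip_box's own z axis and vertical above 0.5 rad).
It fails at once if The bottle is shifted by more than 30 mm or tipped over (distance of bottle from where it was at the start of the episode above 0.03 m or angle between bottle's own z axis and vertical above 0.5 rad).
It also fails if it takes over 72 s, if anything falls off the work surface, if the arm or the gripper's body presses on something with over 40 N, if the wrist force passes 120 N, or if a joint passes its speed limit or range.

## Robot

A 6-joint arm with a two-finger parallel gripper is mounted at the origin on the work surface. World frame = base frame: x ahead of the robot, y to its left, z up, the work surface at z = 0. Lengths are in mm, angles in rad, forces in N, time in s.
With the tool pointing down it reaches from about 375 to 900 mm from the base axis. Payload 3.1 kg.
Tool frame: the origin (TCP) lies between the finger pads; the fingertips stand 8 mm ahead of it and the grasp point (between the pads) lies 11 mm behind it; z points along the fingers, y is the line along which they close (so a half turn about z gives the same grasp; the last joint's range is limited). The gripper opens to 87 mm and grips with 3 to 60 N. Pads are 19 mm wide; open, the fingers measure 117 mm over their backs; the gripper's body (75 mm by 190 mm) begins 51 mm behind the grasp point.
Start: joints at [-1.335, 0.527, 1.433, -0, 1.181, -0.178], TCP at [251.899, -571.965, 203.148] pointing down, gripper open.
Joint ranges: [-3.08, 3.08], [-0.75, 2.2], [0.22, 2.44], [-1.43, 4.57], [0, 2.65], [-2.85, 2.85]. Speed limits (rad/s): [2.79, 2.79, 3.14, 3.14, 3.14, 3.14].

## Interface

Orientations are given as a unit quaternion [w, x, y, z].
In Python, from bench import env gives the robot as it stands.
- The arm moves only by the shell command python3 -m inch 'ROWS' [FORCE]. ROWS is JSON, a list of rows, each a list of 7 numbers: the shift along the tool's x, y, z in m, then the turn, a rotation vector about the tool's x, y, z in degrees, then the finger opening in m, from 0 to 0.087. In form: [[tx, ty, tz, rx, ry, rz, gripper], ...]. A call has 1 to 20 rows; each row shifts and turns the commanded pose from where the row before left it, along the tool's axes as they then stand; what a row does not reach is not made up. A row lasts 1/12 s, in which the tool goes at most 41.7 mm and 7.16 degrees, less where a joint would pass 70% of its speed; a pose out of reach is approached as far as the arm can. A call is refused whole if a number of a shift passes 0.0417 or a number of a turn 7.16, either way. A call with a gripper value outside its range is refused whole. The fingers move at their own pace and stop on an object; FORCE is the grip in N (left out, the last holds). Time passes only in rows, so rows that do not move let the fingers close. It gives the time, the measured TCP pose, the force, the opening and the grip force at its end, in the units of the state.
- env.get_state(): the state, without advancing time (a new reading comes with each control period).
- env.read_camera(name): name is "scene" or "side" or "wrist"; returns a dict with "frame" (480x640x3 uint8, blue, green, red), "intrinsics" (3x3 intrinsics, pixels), "k1" (the pictures are not rectified: a ray, as slopes to the right and down, at radius r is drawn at 1 + k1 r^2 times it, then the intrinsics apply), "view" (4x4, takes a point from world to camera coordinates); the wrist camera has in their place "mount" (4x4, takes a point from camera to tool coordinates, whose origin is the TCP and whose axes are the flange's). Camera axes: x right, y down, z forward; pixel columns grow to the right and rows downward; lengths in mm; the calibration is good to about 2 mm. A picture is of the moment at which its call begins: read the wrist's pose just before it. There is no depth.
- env.sign_off(): hands the job in; it is judged then, once.
The state is a dict: "time": time; "q": joint angles; "dq": joint speeds; "joint_efforts": joint torques, N m; "eef_pos": TCP position; "orientation": TCP orientation; "ft_force": force on the tool from outside, world axes, zero at the start; "torque": the same for the moment, N m; "gripper_width": finger opening in mm; "gripper_force": force on a finger pad.
Only numpy, scipy, OpenCV 4.12 (cv2) and the standard library are available. Lean on these libraries where they do the work, as an engineer would, in place of code of your own. Each camera call takes 0.05 s, during which the arm holds its last target. There are 200 camera calls.

## Working session

There is one attempt and no reset: what is moved stays moved. The work goes in short steps, Python scripts to look and compute and a shell command to move; the robot and the scene stay as the last step left them, time stands still between calls to the robot, and variables do not carry over. Pictures are saved under pics/ and viewed, at most 10 in all, crops included, and the job is handed in when it is done.

```bash
ls; mkdir -p pics; cat > h.py <<'E'
import numpy as np, cv2
from bench import env
from scipy.spatial.transform import Rotation as R
def Rq(q): return R.from_quat([q[1],q[2],q[3],q[0]])
def cam(name):
    s=env.get_state(); c=env.read_camera(name)
    if name=="wrist":
        T=np.eye(4);T[:3,:3]=Rq(s["orientation"]).as_matrix();T[:3,3]=s["eef_pos"]
        c["c2w"]=T@np.array(c["mount"])
    else: c["c2w"]=np.linalg.inv(np.array(c["view"]))
    return c
def ray(c,u,v):
    K=np.array(c["intrinsics"]); p=cv2.undistortPoints(np.array([[[u,v]]],float),K,np.array([c["k1"],0,0,0],float))[0,0]
    d=c["c2w"][:3,:3]@np.array([p[0],p[1],1]); return c["c2w"][:3,3],d
def onz(c,u,v,z):
    o,d=ray(c,u,v); return o+d*(z-o[2])/d[2]
E
python3 - <<'E'
from h import *
s=env.get_state(); print({k:np.round(v,3) for k,v in s.items()})
for n in ("scene","side"):
    c=cam(n); cv2.imwrite(f"pics/{n}.png",c["frame"]); np.set_printoptions(suppress=True,precision=3); print(n,c["c2w"],c["k1"])
E
```

```text
pics
{'time': np.float64(0.0), 'q': array([-1.335,  0.528,  1.434, -0.   ,  1.181, -0.178]), 'dq': array([ 0.   , -0.002, -0.001,  0.002, -0.002, -0.001]), 'joint_efforts': array([ 1.0000e-03, -4.4003e+01, -1.7659e+01,  6.3000e-02,  5.8000e-02,
       -0.0000e+00]), 'eef_pos': array([ 251.715, -571.229,  202.179]), 'orientation': array([-0.001,  0.979,  0.206, -0.   ]), 'ft_force': array([ 0.334, -0.151, -0.136]), 'torque': array([ 0.005, -0.01 ,  0.032]), 'gripper_force': np.float64(0.0), 'gripper_width': np.float64(87.166)}
scene [[   0.076    0.815   -0.574 1273.902]
 [   0.997   -0.058    0.05    -8.037]
 [   0.007   -0.576   -0.817 1088.537]
 [   0.       0.       0.       1.   ]] -0.03845370547857866
side [[  -0.963   -0.205    0.176  315.354]
 [  -0.271    0.721   -0.638  875.694]
 [   0.004   -0.662   -0.75  1033.995]
 [   0.       0.       0.       1.   ]] 0.020315839765619032
```

View pics/scene.png

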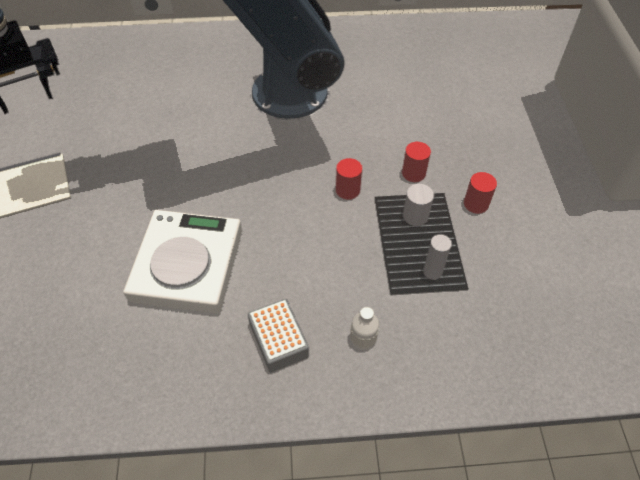

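View pics/side.png

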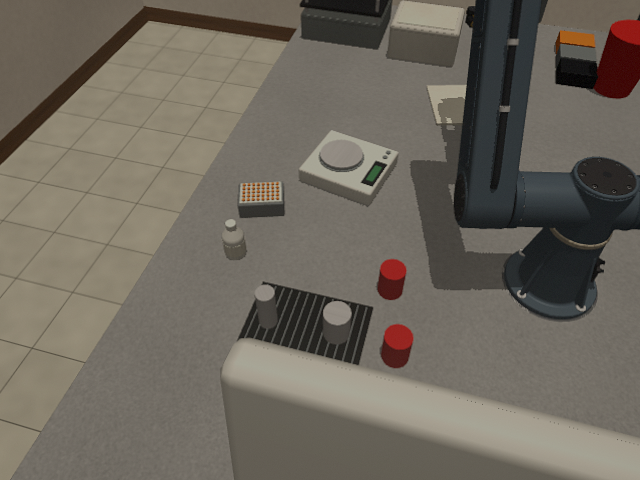

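The short wide beaker is the grey cylinder at scene (419,205), side (337,322). The other candidates are the three red cylinders at scene (348,178), (416,162) and (479,192), which are excluded by colour, and the tall narrow grey one at (437,257), which is the bystander. The pan is at scene (180,260).

```bash
python3 - <<'E'
from h import *
np.set_printoptions(suppress=True,precision=1)
c=cam("scene"); f=c["frame"]
cr=cv2.resize(f[130:310,330:510],(720,720),interpolation=cv2.INTER_CUBIC)[:600]; cv2.imwrite("pics/crop.png",cr)
s=cam("side"); cv2.imwrite("pics/crop2.png",cv2.resize(s["frame"][270:370,230:420],(760,400),interpolation=cv2.INTER_CUBIC))
def P(n,u,v,z): print(n,onz(c,u,v,z))
P("beaker top",420,193,84);P("tall top",441,243,114);P("pan",180,260,64)
P("red1",349,168,80);P("red2",417,151,80);P("red3",482,182,80)
P("bottle",365,335,50);P("tip",279,328,57)
for n,u,v in(("balA",154,211),("balB",241,220),("balC",215,304),("balD",126,295)):P(n,u,v,50)
for n,u,v in(("mat1",376,196),("mat2",444,194),("mat3",467,289),("mat4",391,292)):P(n,u,v,4)
print(onz(s,337,310,84),onz(s,342,152,64))
E
```

```text
beaker top [452.2 273.8  84. ]
tall top [610.  285.6 114. ]
pan [ 580.  -249.8   64. ]
red1 [363.7 124.4  80. ]
red2 [321.1 289.7  80. ]
red3 [426.5 421.2  80. ]
bottle [771.6 116.   50. ]
tip [748.  -49.6  57. ]
balA [ 434.2 -319.9   50. ]
balB [ 473.5 -125.3   50. ]
balC [ 681.9 -176.2   50. ]
balD [ 648.4 -357.3   50. ]
mat1 [388.7 189.7   4. ]
mat2 [393.8 353.3   4. ]
mat3 [657.9 351.8   4. ]
mat4 [653.3 188.3   4. ]
[453.9 267.   84. ] [ 577.3 -257.7   64. ]
```

View pics/crop.png

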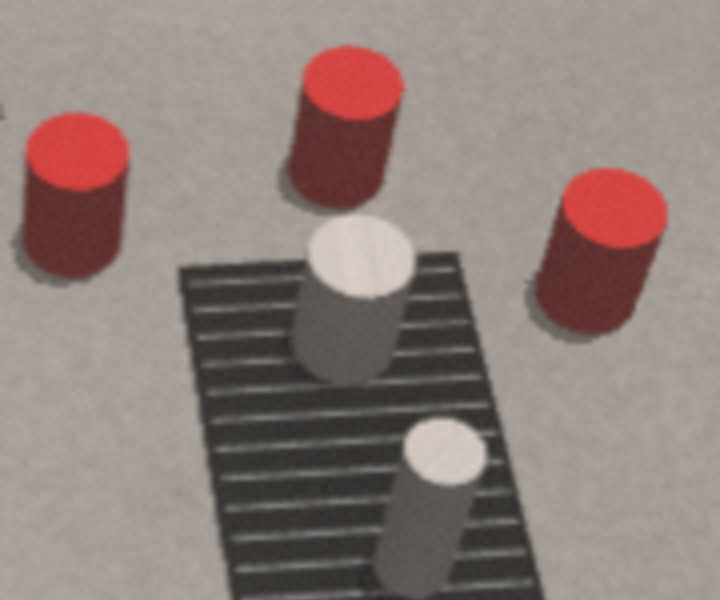

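```bash
cat > ik.py <<'E'
import numpy as np
from scipy.spatial.transform import Rotation as R
# tool R = Rz(q1)Ry(q23)Rz(q4)Ry(q5)Rz(q6)*C ; fit C at start
q=[-1.335,.527,1.433,0,1.181,-.178]
def fk(q1,a,q4,q5,q6): return R.from_euler('ZYZYZ',[q1,a,q4,q5,q6])
R0=R.from_quat([.979,.206,0,-0.001])
C=fk(q[0],q[1]+q[2],*q[3:]).inv()*R0
def sol(Rt,q1,a):
    e=(R.from_euler('ZY',[q1,a]).inv()*Rt*C.inv()).as_euler('ZYZ'); out=[]
    for x in (e,[e[0]+np.pi,-e[1],e[2]+np.pi]):
        if x[1]<0: continue
        for k in(-2*np.pi,0,2*np.pi):
            for m in(-2*np.pi,0,2*np.pi):
                if -1.43<x[0]+k<4.57 and -2.85<x[2]+m<2.85 and x[1]<2.65: out.append(np.round([x[0]+k,x[1],x[2]+m],2))
    return out
def tool(d,p,flip): # d: azimuth deg of tilt direction, p tilt from down
    d,p=np.radians([d,p]); u=np.array([np.cos(d),np.sin(d),0])
    z=np.sin(p)*u+[0,0,-np.cos(p)]; y=np.array([-np.sin(d),np.cos(d),0])*(-1 if flip else 1)
    return R.from_matrix(np.stack([np.cross(y,z),y,z],1))
if __name__=="__main__":
    print(C.as_rotvec())
    for a in (2.1,2.4):
      for d in range(0,360,30):
        print(a,d,[(p,fl,sol(tool(d,p,fl),0,a)) for p in(45,) for fl in(0,1)])
E
python3 ik.py | sed 's/array//g'
```

```text
Traceback (most recent call last):
  File "ik.py", line 7, in <module>
    C=fk(q[0],q[1]+q[2],*q[3:]).inv()*R0
      ~~^^^^^^^^^^^^^^^^^^^^^^^
  File "ik.py", line 5, in fk
    def fk(q1,a,q4,q5,q6): return R.from_euler('ZYZYZ',[q1,a,q4,q5,q6])
                                  ~~~~~~~~~~~~^^^^^^^^^^^^^^^^^^^^^^^^^
  File "scipy/spatial/transform/_rotation.pyx", line 1413, in scipy.spatial.transform._rotation.Rotation.from_euler
ValueError: Expected axis specification to be a non-empty string of upto 3 characters, got ZYZYZ
```

```bash
sed -i "s/return R.from_euler('ZYZYZ',.*/return R.from_euler('ZYZ',[q1,a,q4])*R.from_euler('YZ',[q5,q6])/" ik.py; python3 ik.py | sed 's/array//g'
```

```text
[0.0015893  0.00239955 1.56980518]
2.1 0 [(45, 0, [([ 0.01,  0.26, -1.58])]), (45, 1, [([-0.01,  0.26,  1.58])])]
2.1 30 [(45, 0, [([ 0.87,  0.49, -2.76])]), (45, 1, [([0.86, 0.48, 0.38])])]
2.1 60 [(45, 0, []), (45, 1, [([ 0.96,  0.84, -0.07])])]
2.1 90 [(45, 0, [([0.86, 1.21, 2.75])]), (45, 1, [([ 0.86,  1.2 , -0.39])])]
2.1 120 [(45, 0, [([0.66, 1.52, 2.42])]), (45, 1, [([ 0.66,  1.52, -0.72])])]
2.1 150 [(45, 0, [([0.36, 1.74, 2.02])]), (45, 1, [([ 0.37,  1.74, -1.12])])]
2.1 180 [(45, 0, [([-0.  ,  1.83,  1.57])]), (45, 1, [([ 0.  ,  1.83, -1.57])])]
2.1 210 [(45, 0, [([-0.37,  1.74,  1.12])]), (45, 1, [([-0.36,  1.74, -2.02])])]
2.1 240 [(45, 0, [([-0.66,  1.52,  0.73])]), (45, 1, [([-0.66,  1.52, -2.42])])]
2.1 270 [(45, 0, [([-0.86,  1.2 ,  0.39])]), (45, 1, [([-0.86,  1.21, -2.75])])]
2.1 300 [(45, 0, [([-0.96,  0.84,  0.07])]), (45, 1, [])]
2.1 330 [(45, 0, [([-0.86,  0.48, -0.38])]), (45, 1, [([-0.87,  0.49,  2.76])])]
2.4 0 [(45, 0, [([3.08, 0.04, 1.63])]), (45, 1, [([ 3.2 ,  0.04, -1.63])])]
2.4 30 [(45, 0, [([1.5 , 0.36, 2.83])]), (45, 1, [([ 1.5 ,  0.36, -0.31])])]
2.4 60 [(45, 0, [([1.23, 0.71, 2.69])]), (45, 1, [([ 1.23,  0.7 , -0.45])])]
2.4 90 [(45, 0, [([0.98, 1.02, 2.49])]), (45, 1, [([ 0.98,  1.02, -0.66])])]
2.4 120 [(45, 0, [([0.69, 1.29, 2.23])]), (45, 1, [([ 0.69,  1.28, -0.91])])]
2.4 150 [(45, 0, [([0.36, 1.46, 1.92])]), (45, 1, [([ 0.37,  1.46, -1.22])])]
2.4 180 [(45, 0, [([-0.  ,  1.53,  1.57])]), (45, 1, [([ 0.  ,  1.53, -1.57])])]
2.4 210 [(45, 0, [([-0.37,  1.46,  1.23])]), (45, 1, [([-0.36,  1.46, -1.92])])]
2.4 240 [(45, 0, [([-0.69,  1.28,  0.92])]), (45, 1, [([-0.69,  1.29, -2.23])])]
2.4 270 [(45, 0, [([-0.98,  1.02,  0.66])]), (45, 1, [([-0.97,  1.02, -2.48])])]
2.4 300 [(45, 0, [([-1.23,  0.71,  0.45])]), (45, 1, [([-1.23,  0.71, -2.69])])]
2.4 330 [(45, 0, []), (45, 1, [])]
```

```bash
cat > plan.py <<'E'
from h import *
from ik import tool
def T(G,d,p,back=0):
    r=tool(d,abs(p),1) if p>=0 else tool(d+180,-p,0)
    z=r.as_matrix()[:,2]; return np.array(G)+(11-back)*z, r
def start():
    s=env.get_state(); return np.array(s["eef_pos"]),Rq(s["orientation"])
def rel(a,b,N):
    rr=(a[1].inv()*b[1]).as_rotvec()/N; P=a[1].inv().apply(b[0]-a[0])
    M=sum(R.from_rotvec(k*rr).as_matrix() for k in range(N)); t=np.linalg.solve(M,P)
    print(N,"t(m)",np.round(t/1000,4),"r(deg)",np.round(np.degrees(rr),2))
E
python3 - <<'E'
from plan import *
w=[start(),T((500,-300,260),59,0),T((500,100,260),101,0),T((453,271,50),120,45,100),T((453,271,50),120,45)]
for a,b,n in zip(w,w[1:],(15,16,12,6)): rel(a,b,n)
E
```

```text
15 t(m) [ 0.0247 -0.0032 -0.0031] r(deg) [-0.   -0.   -2.35]
16 t(m) [ 0.0251 -0.005   0.    ] r(deg) [ 0.    0.   -2.62]
12 t(m) [0.0052 0.0026 0.0143] r(deg) [ 0.62  3.71 -1.5 ]
6 t(m) [0.     0.     0.0167] r(deg) [0. 0. 0.]
```

```bash
python3 -m inch '[[0.0247,-0.0032,-0.0031,0,0,-2.35,0.087],[0.0247,-0.0032,-0.0031,0,0,-2.35,0.087],[0.0247,-0.0032,-0.0031,0,0,-2.35,0.087],[0.0247,-0.0032,-0.0031,0,0,-2.35,0.087],[0.0247,-0.0032,-0.0031,0,0,-2.35,0.087],[0.0247,-0.0032,-0.0031,0,0,-2.35,0.087],[0.0247,-0.0032,-0.0031,0,0,-2.35,0.087],[0.0247,-0.0032,-0.0031,0,0,-2.35,0.087],[0.0247,-0.0032,-0.0031,0,0,-2.35,0.087],[0.0247,-0.0032,-0.0031,0,0,-2.35,0.087],[0.0247,-0.0032,-0.0031,0,0,-2.35,0.087],[0.0247,-0.0032,-0.0031,0,0,-2.35,0.087],[0.0247,-0.0032,-0.0031,0,0,-2.35,0.087],[0.0247,-0.0032,-0.0031,0,0,-2.35,0.087],[0.0247,-0.0032,-0.0031,0,0,-2.35,0.087]]'
python3 -m inch '[[0.0251,-0.005,0,0,0,-2.62,0.087],[0.0251,-0.005,0,0,0,-2.62,0.087],[0.0251,-0.005,0,0,0,-2.62,0.087],[0.0251,-0.005,0,0,0,-2.62,0.087],[0.0251,-0.005,0,0,0,-2.62,0.087],[0.0251,-0.005,0,0,0,-2.62,0.087],[0.0251,-0.005,0,0,0,-2.62,0.087],[0.0251,-0.005,0,0,0,-2.62,0.087],[0.0251,-0.005,0,0,0,-2.62,0.087],[0.0251,-0.005,0,0,0,-2.62,0.087],[0.0251,-0.005,0,0,0,-2.62,0.087],[0.0251,-0.005,0,0,0,-2.62,0.087],[0.0251,-0.005,0,0,0,-2.62,0.087],[0.0251,-0.005,0,0,0,-2.62,0.087],[0.0251,-0.005,0,0,0,-2.62,0.087],[0.0251,-0.005,0,0,0,-2.62,0.087]]'
python3 - <<'E'
from plan import *
print(np.round(env.get_state()["q"],2))
rel(start(),T((453,271,50),120,45,100),12)
E
```

```text
time: 1.45
eef_pos: [500.4, -299.3, 249.6]
orientation: [-0.0, 0.87, 0.493, -0.0]
ft_force: [-0.2, 0.8, -0.2]
gripper_width: 87.1
gripper_force: 0.0
time: 2.78
eef_pos: [500.0, 101.2, 249.5]
orientation: [-0.0, 0.636, 0.772, 0.0]
ft_force: [-0.3, -0.7, -0.6]
gripper_width: 87.1
gripper_force: 0.0
[-0.02  0.32  1.66  0.    1.17 -0.21]
12 t(m) [0.005  0.0025 0.0143] r(deg) [ 0.62  3.71 -1.5 ]
```

```bash
python3 -m inch '[[0.005,0.0025,0.0143,0.62,3.71,-1.5,0.087],[0.005,0.0025,0.0143,0.62,3.71,-1.5,0.087],[0.005,0.0025,0.0143,0.62,3.71,-1.5,0.087],[0.005,0.0025,0.0143,0.62,3.71,-1.5,0.087],[0.005,0.0025,0.0143,0.62,3.71,-1.5,0.087],[0.005,0.0025,0.0143,0.62,3.71,-1.5,0.087],[0.005,0.0025,0.0143,0.62,3.71,-1.5,0.087],[0.005,0.0025,0.0143,0.62,3.71,-1.5,0.087],[0.005,0.0025,0.0143,0.62,3.71,-1.5,0.087],[0.005,0.0025,0.0143,0.62,3.71,-1.5,0.087],[0.005,0.0025,0.0143,0.62,3.71,-1.5,0.087],[0.005,0.0025,0.0143,0.62,3.71,-1.5,0.087],[0,0,0,0,0,0,0.087]]'
python3 - <<'E'
from plan import *
print(np.round(env.get_state()["q"],2))
c=cam("wrist"); cv2.imwrite("pics/w1.png",c["frame"])
K=np.array(c["intrinsics"])
def proj(p):
    q=np.linalg.inv(c["c2w"])@np.append(p,1); x=q[:2]/q[2]; x=x*(1+c["k1"]*x@x); return np.round(K[:2,:2]@x+K[:2,2])
print("expect top",proj([453,271,84]),"foot",proj([453,271,4]))
rel(start(),T((453,271,50),120,45),6)
E
```

```text
time: 3.87
eef_pos: [483.8, 214.8, 110.1]
orientation: [-0.334, 0.463, 0.799, 0.19]
ft_force: [-0.5, -0.1, 0.2]
gripper_width: 87.2
gripper_force: 0.0
[-0.16  0.76  1.63  0.59  1.37 -0.99]
expect top [316. 218.] foot [316. 267.]
6 t(m) [0.0004 0.0002 0.0167] r(deg) [-0.01 -0.   -0.04]
```

View pics/w1.png

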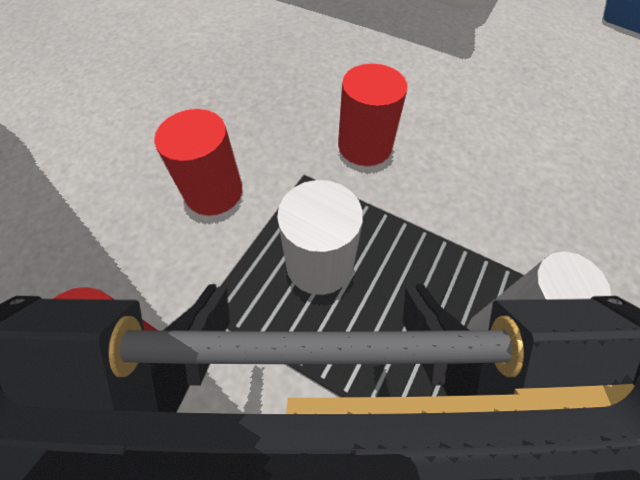

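```bash
python3 - <<'E'
from plan import *
c=cam("wrist"); g=c["frame"]
m=((g.min(2)>190)).astype(np.uint8); m[:, :250]=0; m[:,390:]=0; m[:170]=0; m[265:]=0
n,l,st,ce=cv2.connectedComponentsWithStats(m); i=1+np.argmax(st[1:,4]); print(st[i],ce[i])
cnt=max(cv2.findContours((l==i).astype(np.uint8),0,2)[0],key=len); e=cv2.fitEllipse(cv2.convexHull(cnt)); print(e, onz(c,*e[0],84))
p=onz(c,*e[0],84)
rel(start(),T((p[0],p[1],50),120,45),6)
E
```

```text
[ 277  180   85   72 4719] [319.36406018 215.21657131]
((319.31231689453125, 215.30279541015625), (71.37005615234375, 84.2934799194336), 90.00455474853516) [454.32354208 273.9569433   84.        ]
6 t(m) [0.0005 0.0006 0.0171] r(deg) [-0.    0.01 -0.02]
```

```bash
python3 -m inch '[[0.0005,0.0006,0.0171,0,0,0,0.087],[0.0005,0.0006,0.0171,0,0,0,0.087],[0.0005,0.0006,0.0171,0,0,0,0.087],[0.0005,0.0006,0.0171,0,0,0,0.087],[0.0005,0.0006,0.0171,0,0,0,0.087],[0.0005,0.0006,0.0171,0,0,0,0.087],[0,0,0,0,0,0,0.087],[0,0,0,0,0,0,0.087]]'
python3 -m inch '[[0,0,0,0,0,0,0.05],[0,0,0,0,0,0,0.05],[0,0,0,0,0,0,0.05],[0,0,0,0,0,0,0.05],[0,0,0,0,0,0,0.05],[0,0,0,0,0,0,0.05],[0,0,0,0,0,0,0.05],[0,0,0,0,0,0,0.05]]' 30
python3 - <<'E'
from plan import *
a=start();G=a[0]-11*a[1].as_matrix()[:,2]; print(G)
up=(a[0]+[0,0,140],a[1]); rel(a,up,8)
# to above lay spot, then tilt over
w=[up,T((500,60,200),100,0),T((500,0,150),90,-45),T((500,0,40),90,-45)]
for x,y,n in zip(w,w[1:],(14,10,8)): rel(x,y,n)
E
```

```text
time: 4.63
eef_pos: [450.9, 281.1, 43.4]
orientation: [-0.33, 0.462, 0.8, 0.191]
ft_force: [1.4, -0.5, 0.6]
gripper_width: 86.8
gripper_force: 0.0
time: 5.3
eef_pos: [451.0, 280.8, 42.8]
orientation: [-0.331, 0.463, 0.8, 0.191]
ft_force: [0.7, -1.6, 3.5]
gripper_width: 57.6
gripper_force: 30.0
[454.89163816 274.09132614  50.61624102]
8 t(m) [ 0.0124  0.     -0.0124] r(deg) [0. 0. 0.]
14 t(m) [-0.0149 -0.0023 -0.0071] r(deg) [-0.56 -3.18  1.35]
10 t(m) [-0.0048 -0.0005  0.0069] r(deg) [ 0.39 -4.49  0.95]
8 t(m) [0.0097 0.     0.0097] r(deg) [0. 0. 0.]
```

```bash
python3 -m inch '[[0.0124,0,-0.0124,0,0,0,0.05],[0.0124,0,-0.0124,0,0,0,0.05],[0.0124,0,-0.0124,0,0,0,0.05],[0.0124,0,-0.0124,0,0,0,0.05],[0.0124,0,-0.0124,0,0,0,0.05],[0.0124,0,-0.0124,0,0,0,0.05],[0.0124,0,-0.0124,0,0,0,0.05],[0.0124,0,-0.0124,0,0,0,0.05]]'
python3 -m inch '[[-0.0149,-0.0023,-0.0071,-0.56,-3.18,1.35,0.05],[-0.0149,-0.0023,-0.0071,-0.56,-3.18,1.35,0.05],[-0.0149,-0.0023,-0.0071,-0.56,-3.18,1.35,0.05],[-0.0149,-0.0023,-0.0071,-0.56,-3.18,1.35,0.05],[-0.0149,-0.0023,-0.0071,-0.56,-3.18,1.35,0.05],[-0.0149,-0.0023,-0.0071,-0.56,-3.18,1.35,0.05],[-0.0149,-0.0023,-0.0071,-0.56,-3.18,1.35,0.05],[-0.0149,-0.0023,-0.0071,-0.56,-3.18,1.35,0.05],[-0.0149,-0.0023,-0.0071,-0.56,-3.18,1.35,0.05],[-0.0149,-0.0023,-0.0071,-0.56,-3.18,1.35,0.05],[-0.0149,-0.0023,-0.0071,-0.56,-3.18,1.35,0.05],[-0.0149,-0.0023,-0.0071,-0.56,-3.18,1.35,0.05],[-0.0149,-0.0023,-0.0071,-0.56,-3.18,1.35,0.05],[-0.0149,-0.0023,-0.0071,-0.56,-3.18,1.35,0.05]]'
python3 -m inch '[[-0.0048,-0.0005,0.0069,0.39,-4.49,0.95,0.05],[-0.0048,-0.0005,0.0069,0.39,-4.49,0.95,0.05],[-0.0048,-0.0005,0.0069,0.39,-4.49,0.95,0.05],[-0.0048,-0.0005,0.0069,0.39,-4.49,0.95,0.05],[-0.0048,-0.0005,0.0069,0.39,-4.49,0.95,0.05],[-0.0048,-0.0005,0.0069,0.39,-4.49,0.95,0.05],[-0.0048,-0.0005,0.0069,0.39,-4.49,0.95,0.05],[-0.0048,-0.0005,0.0069,0.39,-4.49,0.95,0.05],[-0.0048,-0.0005,0.0069,0.39,-4.49,0.95,0.05],[-0.0048,-0.0005,0.0069,0.39,-4.49,0.95,0.05],[0,0,0,0,0,0,0.05]]'
python3 - <<'E'
from plan import *
print(np.round(env.get_state()["q"],2))
c=cam("scene"); cv2.imwrite("pics/s2.png",cv2.resize(c["frame"][80:320,170:490],(800,600)))
rel(start(),T((500,0,40),90,-45),8)
E
```

```text
time: 5.97
eef_pos: [450.5, 281.1, 183.0]
orientation: [-0.331, 0.463, 0.8, 0.191]
ft_force: [0.3, -0.9, -2.2]
gripper_width: 57.6
gripper_force: 29.9
time: 7.13
eef_pos: [499.6, 59.8, 188.8]
orientation: [0.001, 0.643, 0.765, -0.001]
ft_force: [0.0, -0.3, -1.6]
gripper_width: 57.7
gripper_force: 29.9
time: 8.05
eef_pos: [499.2, -6.0, 139.2]
orientation: [0.27, 0.652, 0.654, -0.272]
ft_force: [0.7, -0.3, -1.2]
gripper_width: 57.3
gripper_force: 29.9
[ 0.22  0.66  1.75 -0.87  1.13  0.77]
8 t(m) [0.0094 0.0001 0.0097] r(deg) [-0.01 -0.01  0.02]
```

View pics/s2.png

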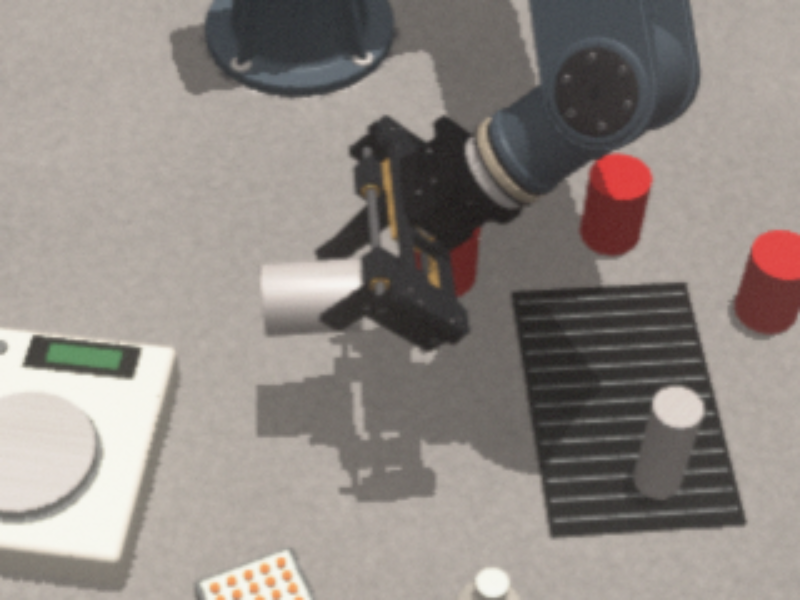

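```bash
python3 -m inch '[[0,0.007,0,0,0,0,0.05],[0,0.007,0,0,0,0,0.05],[0,0.007,0,0,0,0,0.05],[0,0.007,0,0,0,0,0.05],[0.0094,0,0.0097,0,0,0,0.05],[0.0094,0,0.0097,0,0,0,0.05],[0.0094,0,0.0097,0,0,0,0.05],[0.0094,0,0.0097,0,0,0,0.05],[0.0094,0,0.0097,0,0,0,0.05],[0.0094,0,0.0097,0,0,0,0.05],[0.0094,0,0.0097,0,0,0,0.05],[0.0094,0,0.0097,0,0,0,0.05],[0,0,0,0,0,0,0.05],[0,0,0,0,0,0,0.05]]'
python3 -m inch '[[0.0014,0,0.0014,0,0,0,0.05],[0.0014,0,0.0014,0,0,0,0.05],[0.0014,0,0.0014,0,0,0,0.05],[0,0,0,0,0,0,0.05],[0,0,0,0,0,0,0.05]]'
python3 - <<'E'
from plan import *
a=start();G=a[0]-11*a[1].as_matrix()[:,2]; print(G, a[1].as_matrix()[:,2])
E
```

```text
time: 9.27
eef_pos: [528.3, -9.0, 33.4]
orientation: [0.271, 0.653, 0.653, -0.271]
ft_force: [0.6, -0.3, -1.7]
gripper_width: 57.9
gripper_force: 29.9
time: 9.68
eef_pos: [529.0, -8.8, 28.7]
orientation: [0.271, 0.654, 0.653, -0.27]
ft_force: [0.7, -0.3, -1.5]
gripper_width: 57.7
gripper_force: 29.9
[528.96882758  -1.00457159  36.5184066 ] [ 0.00099318 -0.70764041 -0.70657205]
```

```bash
python3 -m inch '[[0.0009,0,0.0009,0,0,0,0.05],[0.0009,0,0.0009,0,0,0,0.05],[0.0009,0,0.0009,0,0,0,0.05],[0,0,0,0,0,0,0.05],[0,0,0,0,0,0,0.05]]'
python3 -m inch '[[0.0007,0,0.0007,0,0,0,0.05],[0,0,0,0,0,0,0.05],[0,0,0,0,0,0,0.05]]'
python3 -m inch '[[0.0007,0,0.0007,0,0,0,0.05],[0,0,0,0,0,0,0.05],[0,0,0,0,0,0,0.05]]'
```

```text
time: 10.1
eef_pos: [528.8, -8.9, 24.5]
orientation: [0.271, 0.653, 0.653, -0.271]
ft_force: [-0.5, 0.2, -0.5]
gripper_width: 57.4
gripper_force: 29.9
time: 10.35
eef_pos: [528.8, -8.9, 24.2]
orientation: [0.272, 0.653, 0.653, -0.271]
ft_force: [-0.7, 2.3, 2.7]
gripper_width: 57.5
gripper_force: 30.0
time: 10.6
eef_pos: [528.8, -9.0, 24.1]
orientation: [0.272, 0.653, 0.652, -0.271]
ft_force: [-1.2, 3.6, 8.4]
gripper_width: 57.7
gripper_force: 30.2
```

```bash
python3 -m inch '[[0,0,0,0,0,0,0.087],[0,0,0,0,0,0,0.087],[0,0,0,0,0,0,0.087],[0,0,0,0,0,0,0.087],[0,0,0,0,0,0,0.087],[0,0,0,0,0,0,0.087],[0,0,0,0,0,0,0.087],[0,0,-0.01,0,0,0,0.087],[0,0,-0.02,0,0,0,0.087],[0,0,-0.02,0,0,0,0.087],[0,0,-0.02,0,0,0,0.087],[0,0,-0.02,0,0,0,0.087],[0,0,-0.02,0,0,0,0.087],[0,0,-0.02,0,0,0,0.087],[0,0,-0.02,0,0,0,0.087]]'
python3 - <<'E'
from plan import *
w=[start(),T((529,0,190),90,0),T((529,-14.6,30),90,45,110)]
for x,y,n in zip(w,w[1:],(10,12)): rel(x,y,n)
E
```

```text
time: 11.85
eef_pos: [528.4, 98.6, 129.8]
orientation: [0.271, 0.653, 0.653, -0.27]
ft_force: [0.3, 0.2, -1.1]
gripper_width: 86.9
gripper_force: 0.0
10 t(m) [-0.0113  0.0001 -0.0003] r(deg) [ 0.01  4.5  -0.  ]
12 t(m) [-0.0091  0.      0.0038] r(deg) [0.   3.75 0.  ]
```

```bash
python3 -m inch '[[-0.0113,0,-0.0003,0,4.5,0,0.087],[-0.0113,0,-0.0003,0,4.5,0,0.087],[-0.0113,0,-0.0003,0,4.5,0,0.087],[-0.0113,0,-0.0003,0,4.5,0,0.087],[-0.0113,0,-0.0003,0,4.5,0,0.087],[-0.0113,0,-0.0003,0,4.5,0,0.087],[-0.0113,0,-0.0003,0,4.5,0,0.087],[-0.0113,0,-0.0003,0,4.5,0,0.087],[-0.0113,0,-0.0003,0,4.5,0,0.087],[-0.0113,0,-0.0003,0,4.5,0,0.087]]'
python3 -m inch '[[-0.0091,0,0.0038,0,3.75,0,0.087],[-0.0091,0,0.0038,0,3.75,0,0.087],[-0.0091,0,0.0038,0,3.75,0,0.087],[-0.0091,0,0.0038,0,3.75,0,0.087],[-0.0091,0,0.0038,0,3.75,0,0.087],[-0.0091,0,0.0038,0,3.75,0,0.087],[-0.0091,0,0.0038,0,3.75,0,0.087],[-0.0091,0,0.0038,0,3.75,0,0.087],[-0.0091,0,0.0038,0,3.75,0,0.087],[-0.0091,0,0.0038,0,3.75,0,0.087],[-0.0091,0,0.0038,0,3.75,0,0.087],[-0.0091,0,0.0038,0,3.75,0,0.087],[0,0,0,0,0,0,0.087]]'
python3 - <<'E'
from plan import *
c=cam("wrist"); cv2.imwrite("pics/w2.png",c["frame"]); K=np.array(c["intrinsics"])
def proj(p):
    q=np.linalg.inv(c["c2w"])@np.append(p,1); x=q[:2]/q[2]; x=x*(1+c["k1"]*x@x); return np.round(K[:2,:2]@x+K[:2,2])
print([proj(p) for p in([529,-47.6,60],[529,-47.6,0],[529,32.4,60],[499,-47.6,30],[559,-47.6,30],[499,32.4,30],[559,32.4,30])])
rel(start(),T((529,-14.6,30),90,45),7)
E
```

```text
time: 12.68
eef_pos: [528.9, -1.2, 179.0]
orientation: [0.0, 0.707, 0.707, 0.003]
ft_force: [-0.9, -0.3, -0.4]
gripper_width: 86.7
gripper_force: 0.0
time: 13.77
eef_pos: [528.4, -87.5, 95.5]
orientation: [-0.271, 0.654, 0.652, 0.271]
ft_force: [0.5, 0.2, -0.1]
gripper_width: 87.0
gripper_force: 0.0
[array([316., 255.]), array([316., 288.]), array([315., 165.]), array([276., 273.]), array([356., 273.]), array([281., 188.]), array([350., 188.])]
7 t(m) [0.0005 0.0001 0.0156] r(deg) [ 0.01 -0.   -0.02]
```

View pics/w2.png

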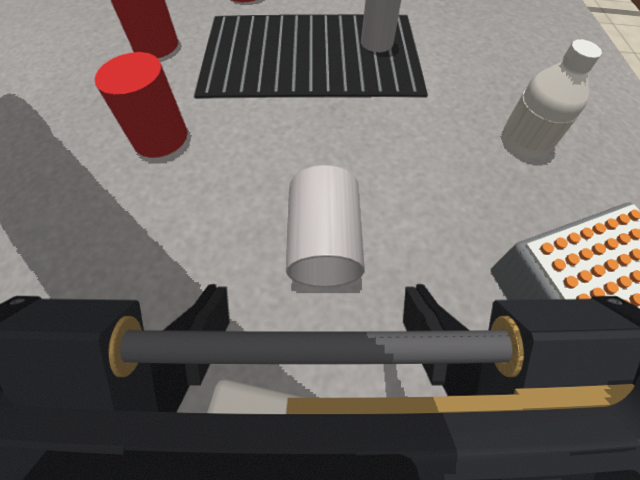

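```bash
python3 -m inch '[[0.0005,0.0035,0,0,0,0,0.087],[0.0005,0.0035,0,0,0,0,0.087],[0.0004,0,0.0156,0,0,0,0.087],[0.0004,0,0.0156,0,0,0,0.087],[0.0004,0,0.0156,0,0,0,0.087],[0.0004,0,0.0156,0,0,0,0.087],[0.0004,0,0.0156,0,0,0,0.087],[0.0004,0,0.0156,0,0,0,0.087],[0.0004,0,0.0156,0,0,0,0.087],[0,0,0,0,0,0,0.087],[0,0,0,0,0,0,0.087]]'
python3 -m inch '[[0,0,0,0,0,0,0.05],[0,0,0,0,0,0,0.05],[0,0,0,0,0,0,0.05],[0,0,0,0,0,0,0.05],[0,0,0,0,0,0,0.05],[0,0,0,0,0,0,0.05],[0,0,0,0,0,0,0.05],[0,0,0,0,0,0,0.05]]' 40
python3 - <<'E'
from plan import *
a=start();G=a[0]-11*a[1].as_matrix()[:,2]; print(G)
up=(a[0]+[0,0,170],a[1]); rel(a,up,10)
w=[up,T((540,-60,230),85,0),T((579,-252,200),66,-45),T((579,-252,140),66,-45)]
for x,y,n in zip(w,w[1:],(12,14,6)): rel(x,y,n)
E
```

```text
time: 14.73
eef_pos: [536.0, -4.3, 24.9]
orientation: [-0.27, 0.652, 0.655, 0.271]
ft_force: [-0.5, -0.5, 0.3]
gripper_width: 87.1
gripper_force: 0.0
time: 15.4
eef_pos: [535.8, -6.0, 23.8]
orientation: [-0.27, 0.654, 0.653, 0.271]
ft_force: [0.6, -1.5, 0.3]
gripper_width: 56.2
gripper_force: 38.1
[535.8279917  -13.74068547  31.59612263]
10 t(m) [ 0.012  0.    -0.012] r(deg) [0. 0. 0.]
12 t(m) [-0.0033  0.0005 -0.0039] r(deg) [-0.16 -3.74  0.39]
14 t(m) [-0.0121  0.006   0.0066] r(deg) [ 0.53 -3.18  1.29]
6 t(m) [ 0.0071 -0.      0.0071] r(deg) [0. 0. 0.]
```

```bash
python3 -m inch '[[0.012,0,-0.012,0,0,0,0.05],[0.012,0,-0.012,0,0,0,0.05],[0.012,0,-0.012,0,0,0,0.05],[0.012,0,-0.012,0,0,0,0.05],[0.012,0,-0.012,0,0,0,0.05],[0.012,0,-0.012,0,0,0,0.05],[0.012,0,-0.012,0,0,0,0.05],[0.012,0,-0.012,0,0,0,0.05],[0.012,0,-0.012,0,0,0,0.05],[0.012,0,-0.012,0,0,0,0.05]]'
python3 -m inch '[[-0.0033,0.0005,-0.0039,-0.16,-3.74,0.39,0.05],[-0.0033,0.0005,-0.0039,-0.16,-3.74,0.39,0.05],[-0.0033,0.0005,-0.0039,-0.16,-3.74,0.39,0.05],[-0.0033,0.0005,-0.0039,-0.16,-3.74,0.39,0.05],[-0.0033,0.0005,-0.0039,-0.16,-3.74,0.39,0.05],[-0.0033,0.0005,-0.0039,-0.16,-3.74,0.39,0.05],[-0.0033,0.0005,-0.0039,-0.16,-3.74,0.39,0.05],[-0.0033,0.0005,-0.0039,-0.16,-3.74,0.39,0.05],[-0.0033,0.0005,-0.0039,-0.16,-3.74,0.39,0.05],[-0.0033,0.0005,-0.0039,-0.16,-3.74,0.39,0.05],[-0.0033,0.0005,-0.0039,-0.16,-3.74,0.39,0.05],[-0.0033,0.0005,-0.0039,-0.16,-3.74,0.39,0.05]]'
python3 -m inch '[[-0.0121,0.006,0.0066,0.53,-3.18,1.29,0.05],[-0.0121,0.006,0.0066,0.53,-3.18,1.29,0.05],[-0.0121,0.006,0.0066,0.53,-3.18,1.29,0.05],[-0.0121,0.006,0.0066,0.53,-3.18,1.29,0.05],[-0.0121,0.006,0.0066,0.53,-3.18,1.29,0.05],[-0.0121,0.006,0.0066,0.53,-3.18,1.29,0.05],[-0.0121,0.006,0.0066,0.53,-3.18,1.29,0.05],[-0.0121,0.006,0.0066,0.53,-3.18,1.29,0.05],[-0.0121,0.006,0.0066,0.53,-3.18,1.29,0.05],[-0.0121,0.006,0.0066,0.53,-3.18,1.29,0.05],[-0.0121,0.006,0.0066,0.53,-3.18,1.29,0.05],[-0.0121,0.006,0.0066,0.53,-3.18,1.29,0.05],[-0.0121,0.006,0.0066,0.53,-3.18,1.29,0.05],[-0.0121,0.006,0.0066,0.53,-3.18,1.29,0.05],[0,0,0,0,0,0,0.05]]'
python3 - <<'E'
from plan import *
c=cam("scene");s=cam("side")
cv2.imwrite("pics/p3.png",np.hstack([cv2.resize(c["frame"][130:330,100:300],(400,400)),cv2.resize(s["frame"][60:260,260:460],(400,400))]))
rel(start(),T((579,-253,140),66,-45),7)
E
```

```text
time: 16.23
eef_pos: [535.2, -5.4, 193.9]
orientation: [-0.27, 0.654, 0.653, 0.27]
ft_force: [0.7, 0.8, -1.0]
gripper_width: 55.9
gripper_force: 37.8
time: 17.23
eef_pos: [538.9, -59.5, 219.0]
orientation: [0.0, 0.737, 0.676, -0.001]
ft_force: [-0.8, -0.0, -1.1]
gripper_width: 55.8
gripper_force: 37.9
time: 18.48
eef_pos: [575.3, -260.1, 189.5]
orientation: [0.207, 0.775, 0.503, -0.321]
ft_force: [-0.8, 0.4, -2.9]
gripper_width: 56.1
gripper_force: 38.1
7 t(m) [0.0058 0.0002 0.006 ] r(deg) [-0.01 -0.04  0.01]
```

View pics/p3.png

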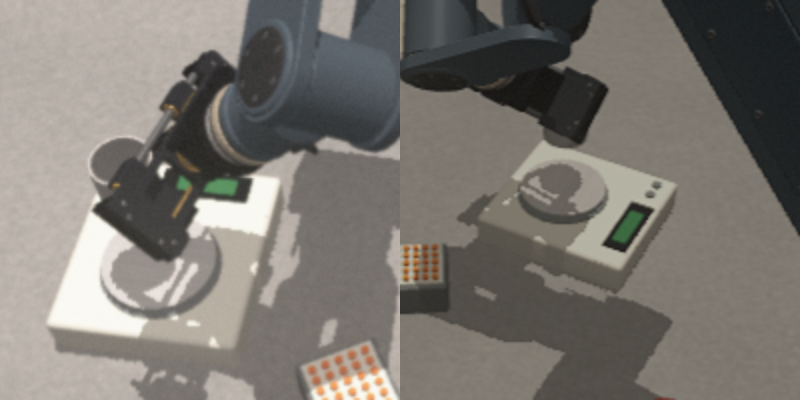

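```bash
python3 - <<'E'
from plan import *
c=cam("scene");s=cam("side"); a=start(); G=a[0]-11*a[1].as_matrix()[:,2]; print(G)
print("mouth",onz(c,159.5,209,G[2]+33),"pan",onz(c,179.7,260.3,64),onz(s,341,155,64))
cr=lambda f,x,y,w,h,k:cv2.resize(f[y:y+h,x:x+w],(w*k,h*k),interpolation=cv2.INTER_CUBIC)
cv2.imwrite("pics/p4.png",np.hstack([cr(c["frame"],130,180,70,60,6),cr(s["frame"],310,110,60,60,6)]))
E
python3 -m inch '[[0.0058,0.0002,0.006,0,0,0,0.05],[0.0058,0.0002,0.006,0,0,0,0.05],[0.0058,0.0002,0.006,0,0,0,0.05],[0.0058,0.0002,0.006,0,0,0,0.05],[0.0058,0.0002,0.006,0,0,0,0.05],[0.0058,0.0002,0.006,0,0,0,0.05],[0.0058,0.0002,0.006,0,0,0,0.05],[0,0,0,0,0,0,0.05],[0,0,0,0,0,0,0.05]]'
```

```text
[ 578.36794543 -251.73303764  199.38127741]
mouth [ 577.66494784 -255.34254313  232.38127741] pan [ 580.71380076 -250.35485009   64.        ] [ 576.75477268 -244.46585655   64.        ]
time: 19.43
eef_pos: [576.3, -260.9, 132.6]
orientation: [0.208, 0.775, 0.503, -0.32]
ft_force: [0.6, 0.1, -1.5]
gripper_width: 55.9
gripper_force: 38.0
```

View pics/p4.png

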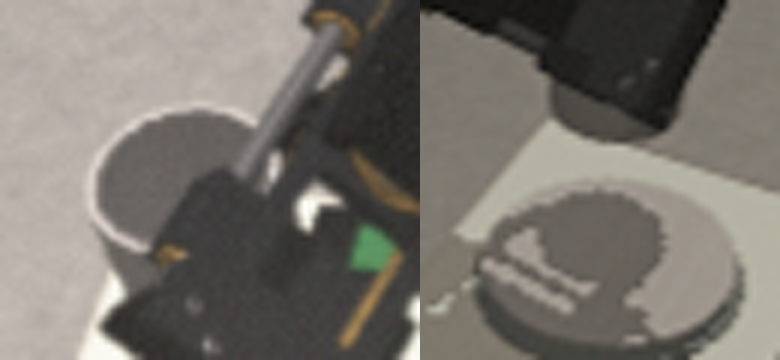

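```bash
python3 -m inch '[[0.0035,0,0.0035,0,0,0,0.05],[0.0035,0,0.0035,0,0,0,0.05],[0.0035,0,0.0035,0,0,0,0.05],[0.0028,0,0.0028,0,0,0,0.05],[0,0,0,0,0,0,0.05],[0,0,0,0,0,0,0.05]]'
python3 -m inch '[[0.0007,0,0.0007,0,0,0,0.05],[0.0007,0,0.0007,0,0,0,0.05],[0.0007,0,0.0007,0,0,0,0.05],[0.0007,0,0.0007,0,0,0,0.05],[0,0,0,0,0,0,0.05],[0,0,0,0,0,0,0.05]]'
python3 -m inch '[[0.0007,0,0.0007,0,0,0,0.05],[0.0007,0,0.0007,0,0,0,0.05],[0.0007,0,0.0007,0,0,0,0.05],[0,0,0,0,0,0,0.05],[0,0,0,0,0,0,0.05]]'
```

```text
time: 19.93
eef_pos: [576.5, -260.9, 114.3]
orientation: [0.208, 0.775, 0.503, -0.32]
ft_force: [-0.3, -0.3, -1.8]
gripper_width: 56.2
gripper_force: 38.0
time: 20.43
eef_pos: [576.7, -260.9, 110.7]
orientation: [0.208, 0.775, 0.503, -0.32]
ft_force: [-0.0, 0.2, -1.2]
gripper_width: 56.3
gripper_force: 38.0
time: 20.85
eef_pos: [576.7, -260.9, 107.6]
orientation: [0.208, 0.775, 0.503, -0.32]
ft_force: [-0.1, 0.1, -1.8]
gripper_width: 56.3
gripper_force: 38.0
```

```bash
python3 -m inch '[[0.0007,0,0.0007,0,0,0,0.05],[0.0007,0,0.0007,0,0,0,0.05],[0,0,0,0,0,0,0.05],[0,0,0,0,0,0,0.05]]'
python3 -m inch '[[0.0007,0,0.0007,0,0,0,0.05],[0,0,0,0,0,0,0.05],[0,0,0,0,0,0,0.05]]'
python3 -m inch '[[0.0007,0,0.0007,0,0,0,0.05],[0,0,0,0,0,0,0.05],[0,0,0,0,0,0,0.05]]'
```

```text
time: 21.18
eef_pos: [576.7, -260.9, 105.6]
orientation: [0.208, 0.775, 0.503, -0.32]
ft_force: [-1.2, 0.2, -1.7]
gripper_width: 56.2
gripper_force: 38.0
time: 21.43
eef_pos: [576.7, -260.9, 104.7]
orientation: [0.208, 0.775, 0.503, -0.32]
ft_force: [-0.5, 0.1, -1.7]
gripper_width: 56.0
gripper_force: 38.0
time: 21.68
eef_pos: [576.7, -260.9, 103.7]
orientation: [0.208, 0.775, 0.503, -0.32]
ft_force: [-0.0, -0.4, -1.3]
gripper_width: 56.1
gripper_force: 38.0
```

```bash
python3 -m inch '[[0.0005,0,0.0005,0,0,0,0.05],[0,0,0,0,0,0,0.05],[0,0,0,0,0,0,0.05]]'
python3 -m inch '[[0.0005,0,0.0005,0,0,0,0.05],[0,0,0,0,0,0,0.05],[0,0,0,0,0,0,0.05]]'
python3 -m inch '[[0.0005,0,0.0005,0,0,0,0.05],[0,0,0,0,0,0,0.05],[0,0,0,0,0,0,0.05]]'
```

```text
time: 21.93
eef_pos: [576.7, -260.9, 103.0]
orientation: [0.208, 0.775, 0.503, -0.32]
ft_force: [-0.1, -0.4, -2.3]
gripper_width: 56.0
gripper_force: 38.0
time: 22.18
eef_pos: [576.8, -260.9, 102.4]
orientation: [0.209, 0.775, 0.503, -0.32]
ft_force: [-0.6, 0.1, -1.0]
gripper_width: 56.2
gripper_force: 38.1
time: 22.43
eef_pos: [576.9, -260.9, 101.8]
orientation: [0.209, 0.775, 0.503, -0.32]
ft_force: [-0.3, 0.5, -0.4]
gripper_width: 56.1
gripper_force: 38.1
```

```bash
python3 -m inch '[[0.0005,0,0.0005,0,0,0,0.05],[0,0,0,0,0,0,0.05],[0,0,0,0,0,0,0.05]]'
python3 -c "
from h import *
print(env.get_state()['ft_force'])"
```

```text
time: 22.68
eef_pos: [576.9, -260.9, 101.1]
orientation: [0.209, 0.775, 0.503, -0.32]
ft_force: [-0.1, -0.2, 0.4]
gripper_width: 56.3
gripper_force: 38.2
[-0.0877299  -0.19233037  0.35654536]
```

```bash
python3 -m inch '[[0,0,0,0,0,0,0.05],[0,0,0,0,0,0,0.05],[0,0,0,0,0,0,0.05]]' 5
python3 -m inch '[[0,0,0,0,0,0,0.062],[0,0,0,0,0,0,0.064],[0,0,0,0,0,0,0.068],[0,0,0,0,0,0,0.075],[0,0,0,0,0,0,0.087],[0,0,0,0,0,0,0.087],[0,0,0,0,0,0,0.087],[0,0,0,0,0,0,0.087]]'
python3 - <<'E'
from plan import *
c=cam("scene");s=cam("side")
cr=lambda f,x,y,w,h,k:cv2.resize(f[y:y+h,x:x+w],(w*k,h*k),interpolation=cv2.INTER_CUBIC)
cv2.imwrite("pics/p5.png",np.hstack([cr(c["frame"],110,180,130,130,3),cr(s["frame"],280,80,130,130,3)]))
E
```

```text
time: 22.93
eef_pos: [576.9, -261.0, 101.1]
orientation: [0.209, 0.775, 0.503, -0.32]
ft_force: [-0.5, 0.4, 1.0]
gripper_width: 58.4
gripper_force: 4.9
time: 23.6
eef_pos: [576.7, -260.9, 100.9]
orientation: [0.208, 0.775, 0.503, -0.32]
ft_force: [0.1, -0.4, 0.5]
gripper_width: 85.9
gripper_force: 0.0
```

View pics/p5.png

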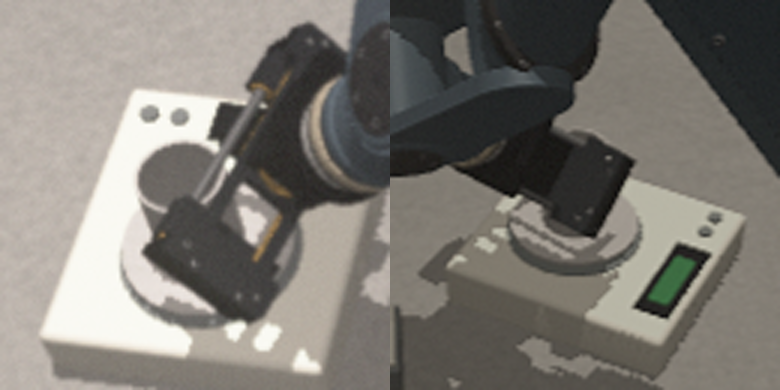

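The beaker stands mouth-up on the pan (left panel, about (180,180)) between the open fingers, so I'm backing straight out along the tool axis.

```bash
python3 -m inch '[[0,0,-0.004,0,0,0,0.087],[0,0,-0.008,0,0,0,0.087],[0,0,-0.012,0,0,0,0.087],[0,0,-0.015,0,0,0,0.087],[0,0,-0.015,0,0,0,0.087],[0,0,-0.015,0,0,0,0.087],[0,0,-0.015,0,0,0,0.087],[0,0,-0.02,0,0,0,0.087],[0,0,-0.02,0,0,0,0.087],[0,0,-0.02,0,0,0,0.087],[0,0,-0.02,0,0,0,0.087],[0,0,0,0,0,0,0.087],[0,0,0,0,0,0,0.087],[0,0,0,0,0,0,0.087],[0,0,0,0,0,0,0.087]]'
python3 - <<'E'
from plan import *
c=cam("scene");s=cam("side")
cr=lambda f,x,y,w,h,k:cv2.resize(f[y:y+h,x:x+w],(w*k,h*k),interpolation=cv2.INTER_CUBIC)
cv2.imwrite("pics/p6.png",np.hstack([cr(c["frame"],110,180,130,130,3),cr(s["frame"],280,80,130,130,3)]))
E
```

```text
time: 24.95
eef_pos: [622.6, -155.5, 216.2]
orientation: [0.208, 0.775, 0.503, -0.321]
ft_force: [0.4, 1.1, -0.3]
gripper_width: 86.9
gripper_force: 0.0
```

View pics/p6.png

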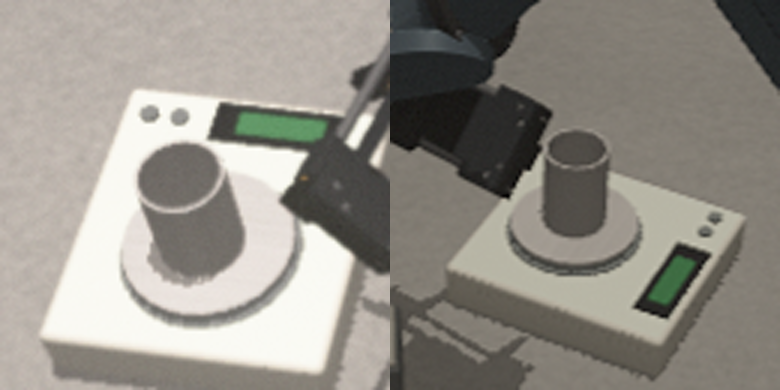

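The beaker stands upright with its whole foot on the pan (left panel, foot about (202,243), pan centre about (210,242)), and the gripper is clear.

```bash
python3 -c "
from bench import env
print(env.sign_off())"
```

```text
the job is handed in; nothing more can be done
None
```

The short wide beaker stands mouth-up and released on the balance pan, about 5 mm off centre by the last camera view; I handed the job in at about 25 s, and the sign-off gave no verdict.

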